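Lay the cleaning kit back on its outlines

TASK

Put the find-cleaning kit back on its four grey outline pads: the dust blower, the folding loupe, the snap-off cutter and the sample vial each go onto the pad that shows their shape, covering the outline. The blower's nozzle and the loupe's lens must lie over the matching ends of their outlines, the vial must stand upright. Leave the two standing bottles where they are, and let go of everything.

Things in the scene. Friction and masses are not known exactly. Their poses are not given: they have to be found in the camera images.
- blower_bulb (a point): Black rubber dust blower lying on its side: round bulb 53 mm wide and 55 mm high with a thin nozzle (about 8 to 10 mm thick) at one end, 111 mm long in all; about 60 g, firm. The point is the middle of the bulb, 26 mm above what it lies on. Its -y axis points along the blower to the nozzle, whose tip lies 80 mm from the point; the bulb's rounded back end lies 29 mm the other way (+y). Grasp across the bulb (53 mm, along its x).
- loupe_lens (a point): Small open folding loupe lying flat: black round lens housing 34 mm across, 14 mm high, with a pair of thin silvery cover plates, 26 mm wide, beside it; 67 mm long in all, 50 g. The point is the middle of the lens housing, 7 mm above what it lies on. z up; its -y axis points from the lens to the cover plates, whose far end lies 50 mm from the point; the lens edge lies 17 mm the other way. Grasp across the lens housing (34 mm, along its x).
- snap_cutter: Flat black snap-off cutter (utility knife), blade drawn in, lying on its broad side, about 21 x 150 mm; the body is 6 mm thick, with a narrow slider ridge up to 14 mm high along the middle; 75 g. Origin: centre of its underside; y along its length, z up. Grasp across the body (21 mm, along its x). It may lie either way round on its outline.
- sample_vial: Standing sample vial, cream body and black screw cap, 23 mm diameter, 54 mm high, 22 g. Origin: centre of its foot; z up.
- blower_pad: Light grey rectangular tile, 166 x 100 mm, 4 mm thick, fixed to the table, with four small round steel studs (flush) in its corners and a flat black outline printed on top. Origin: middle of the tile at table height (its top is 4 mm higher); x along its long side, z up. Outline: the blower seen from above. The middle of its round bulb lies at x = -25 mm, its nozzle runs along +x to 55 mm.
- loupe_pad: Light grey rectangular tile, 166 x 100 mm, 4 mm thick, fixed to the table, with four small round steel studs (flush) in its corners and a flat black outline printed on top. Origin: middle of the tile at table height (its top is 4 mm higher); x along its long side, z up. Outline: the loupe seen from above. The middle of its lens circle (black ring 36 mm across with a white centre) lies at x = +17 mm, its rectangular cover plates run along -x to -34 mm.
- cutter_pad: Light grey rectangular tile, 166 x 100 mm, 4 mm thick, fixed to the table, with four small round steel studs (flush) in its corners and a flat black outline printed on top. Origin: middle of the tile at table height (its top is 4 mm higher); x along its long side, z up. Outline: a long black bar with round ends, 154 x 22 mm, for the cutter, in the middle of the tile, along x.
- vial_pad: Light grey rectangular tile, 166 x 100 mm, 4 mm thick, fixed to the table, with four small round steel studs (flush) in its corners and a flat black outline printed on top. Origin: middle of the tile at table height (its top is 4 mm higher); x along its long side, z up. Outline: a black disc of 25 mm diameter for the vial, in the middle of the tile.
- red_cap_bottle: Bystander: tall white squeeze bottle with a red cap, 60 mm wide, 216 mm high, standing loose at the left of the work. Origin: centre of its foot; z up. To be left alone.
- dropper_bottle_w: Bystander: white dropper bottle with a thin tip, 49 mm diameter, 176 mm high, standing loose at the right of the work. Origin: centre of its foot; z up. To be left alone.
Things that resemble listed ones, but are neither listed nor needed, are in the scene too. Several things look just like the part that bears loupe_lens: the one meant starts farthest to the robot's left.

How it is judged:
By the outcome, as a careful person would: the job done as asked, in the order asked, and still so for the second after the job is handed in, with the robot touching nothing.
It also fails if it takes over 109 s, if anything falls off the work surface, if the arm or the gripper's body presses on something with over 40 N, if the wrist force passes 120 N, or if a joint passes its speed limit or range.

ROBOT

A 6-joint arm with a two-finger parallel gripper is mounted at the origin on a cart in front of the work surface, level with it; the furniture and walls round the work are solid. World frame = base frame: x ahead of the robot, y to its left, z up, the work surface at z = 0. Lengths are in m, angles in rad, forces in N, time in s.
With the tool pointing down it reaches from about 0.35 to 0.775 m from the base axis. Payload 7.3 kg.
Tool frame: the origin (TCP) lies at the very end of the fingers, on their centre line; the grasp point (between the pads) lies 19 mm behind it; z points along the fingers, y is the line along which they close (so a half turn about z gives the same grasp; the last joint's range is limited). The gripper opens to 92 mm and grips with 3 to 60 N. Pads are 19 mm wide; open, the fingers measure 130 mm over their backs; the gripper's body (75 mm by 190 mm) begins 47 mm behind the grasp point.
Start: joints at [-1.39, 0.342, 1.524, -0, 1.275, -0.146], TCP at [0.169, -0.497, 0.227] pointing down, gripper open.
Joint ranges: [-2.53, 2.53], [-0.77, 2.02], [0.04, 2.7], [-1, 4.14], [0.28, 2.66], [-3.11, 3.11]. Speed limits (rad/s): [2.57, 2.57, 3.14, 3.14, 3.14, 3.14].

INTERFACE

Orientations are given as [roll, pitch, yaw] about the fixed x, y, z axes, in that order (R = Rz(yaw) Ry(pitch) Rx(roll)).
In Python, from cell import * gives the robot as it stands.
- The arm moves only by the tool step_arm, never from a script. Its argument "commands" is a list of rows, each a list of 7 numbers: the opening, from 0 (shut) to 1 (fully open), then the shift along the world's x, y, z in cm, then the turn, a rotation vector about the world's x, y, z in rad. A call has 1 to 5 rows; each row is the pose to reach, as a shift and turn from the pose commanded when the call began; what a row does not reach only later rows make up. A row lasts 1/12 s, in which the tool goes at most 41.7 mm and 7.16 degrees, less where a joint would pass 70% of its speed; a pose out of reach is approached as far as the arm can. A call with a gripper value outside its range is refused whole. The fingers move at their own pace and stop on an object; "grip_force" is the grip in N (left out, the last holds). Time passes only in rows, so rows that repeat a pose let the fingers close. It gives the time, the measured TCP pose, the force, the opening and the grip force at its end, in the units of the state.
- observe(): the state, without advancing time (a new reading comes with each control period).
- read_camera(name): name is "side" or "top"; returns the picture (480x640x3 uint8, red, green, blue); there is no depth.
- camera_model(name): a dict with "vfov" (degrees; the focal length in pixels is half the picture's height over the tangent of half this angle, whatever the lens; pixels are square), "cx", "cy" (the principal point, pixels), "world_to_cam" (4x4, takes a point from world to camera coordinates). Camera axes: x right, y up, looking along -z (the intrinsics and any distortion apply to the point x, -y, -z); pixel columns grow to the right and rows downward; lengths in m; the calibration is good to about 2 mm. A picture is of the moment at which its call begins. camera_model takes no time and is no camera call.
- hand_in(): hands the job in; it is judged then, once.
The state is a dict: "time": time; "qpos": joint angles; "qvel": joint speeds; "joint_efforts": joint torques, N m; "tool_pos": TCP position; "tool_rot": TCP orientation; "contact_force": force on the tool from outside, world axes, zero at the start; "torque": the same for the moment, N m; "opening": finger opening in m; "grip_force": force on a finger pad.
Only numpy, scipy, OpenCV 4.12 (cv2) and the standard library are available. Lean on these libraries where they do the work, as an engineer would, in place of code of your own. Each camera call takes 0.05 s, during which the arm holds its last target. There are 200 camera calls.

## Working session

There is one attempt and no reset: what is moved stays moved. The work goes in short steps, Python scripts to look and compute and a tool call to move; the robot and the scene stay as the last step left them, time stands still between calls to the robot, and variables do not carry over. Pictures are saved under pics/ and viewed, at most 14 in all, crops included, and the job is handed in when it is done.

Besides the shell and the picture viewer there is one more tool, called after ">>>" in YAML: its name, and indented under it one key for each argument. step_arm: Moves the arm, as the interface text tells. Its arguments: {"type":"object","properties":{"commands":{"type":"array"},"grip_force":{"type":"number"}},"required":["commands"]}

```bash
mkdir -p pics; ls; python3 - <<'E'
from cell import *
import cv2
for n in("top","side"):
    cv2.imwrite(f"pics/{n}0.png",read_camera(n)[:,:,::-1]); print(camera_model(n))
print(observe())
E
```

```text
pics
{'vfov': 52.94361468887276, 'cx': 326.38075037575953, 'cy': 237.55928196320386, 'world_to_cam': array([[ 3.62374347e-02, -9.99343072e-01,  5.21879359e-04,
        -2.44085346e-02],
       [ 9.79583901e-01,  3.56242663e-02,  1.97854223e-01,
        -5.15408713e-01],
       [-1.97742838e-01, -6.65850486e-03,  9.80231317e-01,
        -1.07744666e+00],
       [ 0.00000000e+00,  0.00000000e+00,  0.00000000e+00,
         1.00000000e+00]])}
{'vfov': 51.3283903196085, 'cx': 320.21837396368295, 'cy': 236.22514746383368, 'world_to_cam': array([[ 0.90083564, -0.43347231, -0.02443168, -0.45640143],
       [ 0.2494117 ,  0.47062103,  0.84635079, -0.17051554],
       [-0.35537157, -0.7685165 ,  0.53206526, -1.09430288],
       [ 0.        ,  0.        ,  0.        ,  1.        ]])}
{'time': 0.1, 'qpos': array([-1.38997292e+00,  3.42621495e-01,  1.52491242e+00,  7.60812519e-06,
        1.27539933e+00, -1.46003772e-01]), 'qvel': array([-1.13739393e-03, -1.34895119e-03, -2.84465165e-03,  2.86966548e-05,
        1.52167303e-03,  1.25708365e-04]), 'joint_efforts': array([ 1.85691286e-03, -4.32002950e+01, -2.44694710e+01,  7.19443965e-02,
        5.25439787e-02, -3.96324151e-05]), 'tool_pos': array([ 0.16850209, -0.49684554,  0.226134  ]), 'tool_rot': array([-3.14026738e+00, -2.02235216e-04,  3.26824825e-01]), 'contact_force': array([-0.95515132, -0.28291672,  0.02206472]), 'torque': array([-0.00149067,  0.01476265,  0.01008224]), 'grip_force': 0.0, 'opening': 0.09212480564084746}
```

View pics/top0.png

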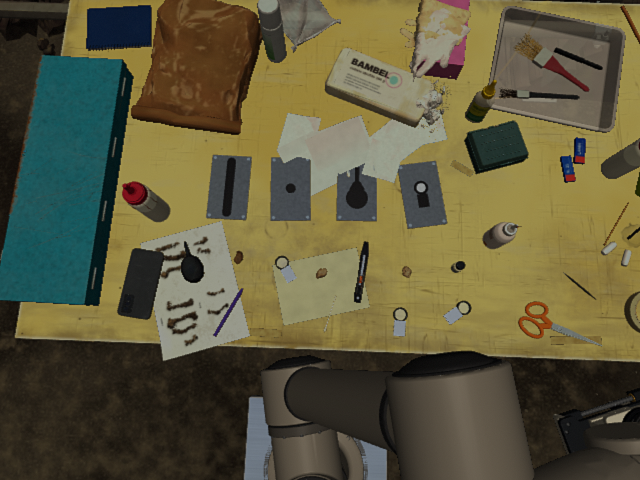

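View pics/side0.png

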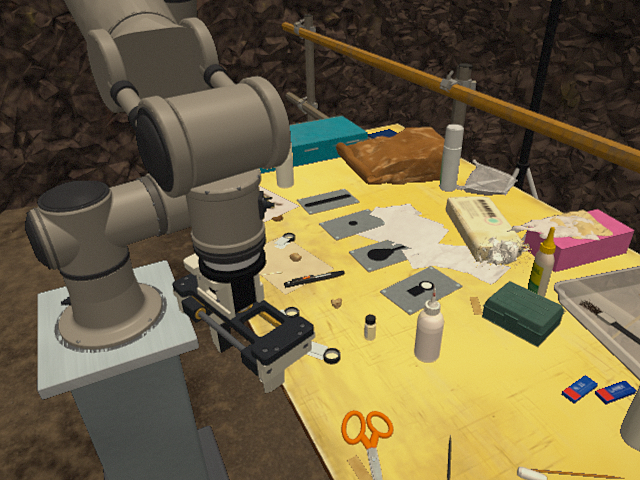

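The top view shows blower bulb (192,265), target loupe lens (282,263), cutter (361,272), vial (458,267). It also shows the pads: cutter (229,188), vial (291,188), blower (357,191) and loupe (422,195). Next I take enlarged crops.

```bash
cat > h.py <<'E'
from cell import *
import cv2, numpy as np
def ray(n,u,v,z):
    """world xy of pixel (u,v) on plane z"""
    m=camera_model(n);W=m["world_to_cam"];f=240/np.tan(np.radians(m["vfov"]/2))
    d=W[:3,:3].T@np.array([(u-m["cx"])/f,-(v-m["cy"])/f,-1]);c=-W[:3,:3].T@W[:3,3]
    return (c+d*(z-c[2])/d[2])[:2]
def proj(n,p):
    m=camera_model(n);W=m["world_to_cam"];f=240/np.tan(np.radians(m["vfov"]/2))
    q=W[:3,:3]@np.array(p)+W[:3,3];return np.array([m["cx"]-f*q[0]/q[2],m["cy"]+f*q[1]/q[2]])
def crop(im,u0,v0,w,h,s):
    return cv2.resize(im[v0:v0+h,u0:u0+w],None,fx=s,fy=s,interpolation=cv2.INTER_CUBIC)
E
python3 - <<'E'
from h import *
im=cv2.imread("pics/top0.png")
a=crop(im,195,148,266,90,3); b=crop(im,170,232,266,100,3)
cv2.imwrite("pics/c1.png",np.vstack([a,b]))
g=cv2.cvtColor(im,cv2.COLOR_BGR2GRAY); hsv=cv2.cvtColor(im,cv2.COLOR_BGR2HSV)
print(*[(n,im[v,u]) for n,u,v in[("pad",215,165),("bar",229,188),("padv",280,205),("bulb",192,265),("cut",361,272),("yel",330,240),("lens",282,263)]])
def blobs(mask,lab,roi,amin):
    n,l,s,c=cv2.connectedComponentsWithStats(mask.astype(np.uint8))
    for i in range(1,n):
        if s[i,4]>amin and roi[0]<c[i,0]<roi[2] and roi[1]<c[i,1]<roi[3]:
            r=cv2.minAreaRect(np.argwhere(l==i)[:,::-1].astype(np.float32)); print(lab,s[i],c[i].round(1),np.round(r[0],1),np.round(r[1],1),round(r[2],1))
blobs(g<45,"dark",(150,150,480,340),20)
E
```

```text
('pad', array([74, 73, 68], dtype=uint8)) ('bar', array([19, 18, 19], dtype=uint8)) ('padv', array([76, 74, 69], dtype=uint8)) ('bulb', array([23, 24, 22], dtype=uint8)) ('cut', array([131, 124, 118], dtype=uint8)) ('yel', array([ 64, 118, 135], dtype=uint8)) ('lens', array([117, 140, 145], dtype=uint8))
dark [222 158  14  58 501] [228.6 186.6] [228.7 186.6] [ 8.9 57.7] 5.7
dark [346 167  22  42 486] [356.5 193.2] [353.7 188.8] [39.2 21.2] 72.8
dark [414 181  16  27 218] [421.9 195.7] [421.1 193.8] [26.2 13.4] 84.3
dark [286 184  10   9  71] [290.2 188. ] [290.5 188. ] [8. 9.] 90.0
dark [ 118  242   86   77 2812] [151.1 279.7] [150.9 276.2] [63.8 96.6] 53.5
dark [354 242  14  61 310] [361. 273.] [361.4 271.9] [ 7.8 60.8] 9.2
dark [235 251   8  13  29] [239.3 256.7] [239.1 257.4] [ 6.4 11.9] 12.5
dark [275 256  13   8  22] [279.9 258.2] [280.2 258.6] [ 5.1 12.6] 71.6
dark [456 261   9   9  61] [459.8 265.1] [460. 265.] [8. 8.] 90.0
dark [214 289  28  47 124] [228.2 311.8] [228. 312.] [ 2.4 52.8] 31.0
dark [168 300  25  10  67] [182.7 304.6] [180.3 305.7] [ 4.4 25.3] 70.7
dark [457 301  14  13  36] [464.6 305.4] [464.1 305.9] [13.9  9.7] 33.7
dark [168 313  29  15  97] [183.3 318.8] [181.6 320. ] [ 6.7 29.7] 70.0
dark [173 326  22   8  49] [182.2 329.9] [183.5 329.7] [ 4.2 22. ] 76.8
```

View pics/c1.png

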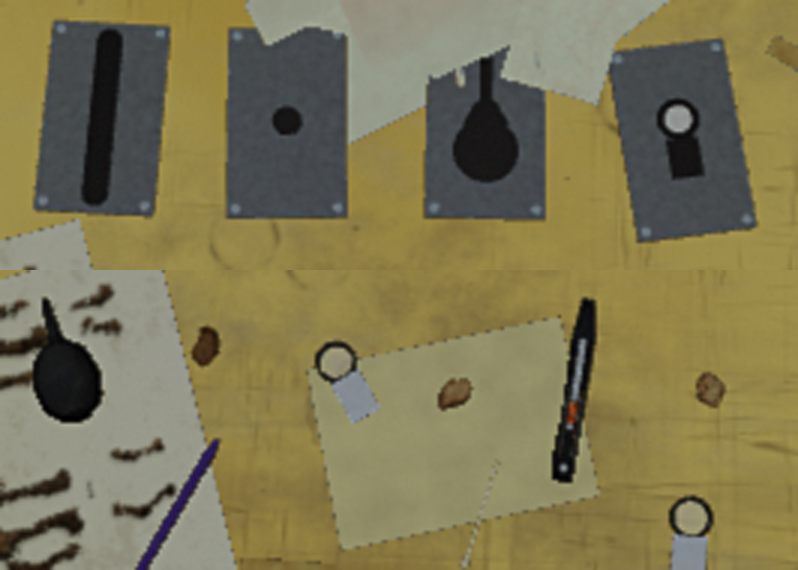

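```bash
python3 - <<'E'
from h import *
A=lambda x,y,z=.004: ray("top",195+(x+.5)/3-.5,148+(y+.5)/3-.5,z)
B=lambda x,y,z: ray("top",170+(x+.5)/3-.5,232+(y-270+.5)/3-.5,z)
def show(n,p,q): d=q-p; print(n,p.round(4),q.round(4),"dir deg",np.degrees(np.arctan2(d[1],d[0])).round(1),"len",np.hypot(*d).round(4))
for n,c in dict(cut=[(61,28),(161,34),(147,208),(42,202)],vial=[(237,36),(341,36),(340,208),(235,208)],lou=[(618,58),(715,47),(748,219),(646,231)]).items():
    P=np.array([A(*k) for k in c]); show(n+" studs bottom->top mid",(P[2]+P[3])/2,(P[0]+P[1])/2); print(" centre",P.mean(0).round(4))
show("cutbar",A(95,204),A(109,30)); print("disc",A(287,121))
show("blow studs L->R",A(433,209),A(537,209)); show("blow bulb->noz",A(486,152),A(486.5,60))
show("loupe plate->ring",A(688,178),A(678,118))
show("bulb->tip",B(67,380,.026),B(45,300,.026))
show("lens<-plateend",B(336,361,.012),B(367,416,.005))
show("cutter",B(563,481,.006),B(589,300,.006)); 
print("vial cap",ray("top",460,265,.054), "side", ray("side",371,320,.054))
E
```

```text
cut studs bottom->top mid [0.5707 0.2435] [0.7218 0.2413] dir deg -0.8 len 0.1511
 centre [0.6463 0.2424]
vial studs bottom->top mid [0.574  0.0849] [0.7228 0.0912] dir deg 2.4 len 0.149
 centre [0.6484 0.088 ]
lou studs bottom->top mid [ 0.5719 -0.2513] [ 0.7198 -0.2264] dir deg 9.5 len 0.15
 centre [ 0.6458 -0.2388]
cutbar [0.5716 0.2431] [0.7226 0.243 ] dir deg -0.0 len 0.151
disc [0.64831314 0.08907084]
blow studs L->R [ 0.5775 -0.0346] [ 0.5806 -0.12  ] dir deg -87.9 len 0.0854
blow bulb->noz [ 0.6276 -0.0769] [ 0.7077 -0.0755] dir deg 1.1 len 0.0801
loupe plate->ring [ 0.6114 -0.244 ] [ 0.6628 -0.2359] dir deg 9.0 len 0.052
bulb->tip [0.4353 0.3095] [0.4988 0.3329] dir deg 20.2 len 0.0676
lens<-plateend [0.4602 0.0997] [0.4178 0.0732] dir deg -148.0 len 0.05
cutter [ 0.3718 -0.0845] [ 0.5184 -0.1021] dir deg -6.9 len 0.1477
vial cap [ 0.46202376 -0.31662877] side [ 0.46087271 -0.32747202]
```

```bash
python3 - <<'E'
from h import *
im=cv2.imread("pics/top0.png"); s=cv2.imread("pics/side0.png")
a=crop(im,110,170,70,60,6);b=crop(im,440,210,90,70,4);c=crop(im,165,232,60,60,6)
d=crop(s,340,270,120,100,4)
H=np.zeros((600,800,3),np.uint8)
H[:360,:420]=a
H[:280,420:780]=b
H[300:600,420:780]=c[:300]
cv2.imwrite("pics/c2.png",H)
print("red top",ray("top",131,188,.216)," foot",ray("top",155,212,0)); print("drop",ray("top",514,228,.176),ray("top",492,241,0))
E
```

```text
red top [0.57118601 0.39446581]  foot [0.57547131 0.42131524]
drop [ 0.52542114 -0.39722766] [ 0.53249324 -0.41087703]
```

View pics/c2.png

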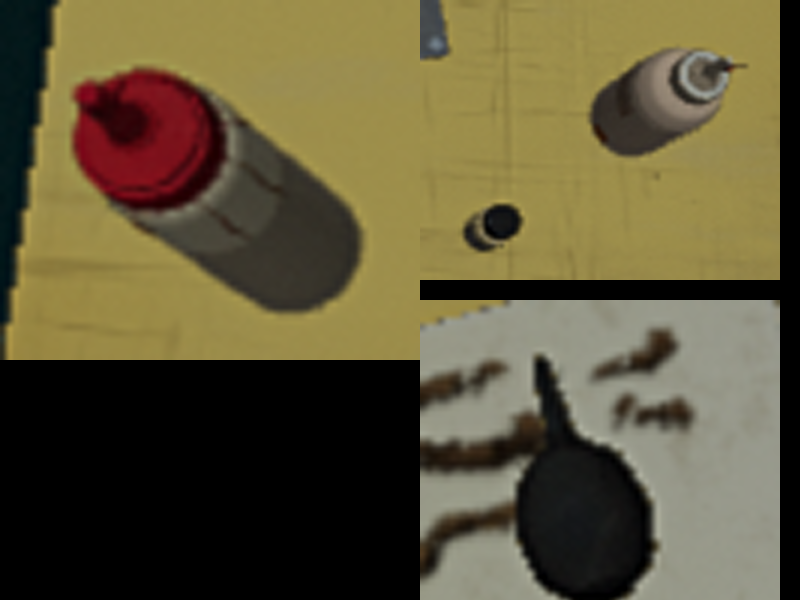

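>>> step_arm:
  commands:
    - [1,14,15,2.3,0,0,0]
    - [1,14,15,2.3,0,0,0]
    - [1,14,15,2.3,0,0,0]
    - [1,14,15,2.3,0,0,0]
    - [1,14,15,2.3,0,0,0]

```text
time: 0.52
tool_pos: [0.3094, -0.3454, 0.2497]
tool_rot: [-3.141, 0.0, 0.326]
contact_force: [1.0, -0.9, 0.5]
opening: 0.0915
grip_force: 0.0
```

>>> step_arm:
  commands:
    - [1,14,15,0,0,0,0]
    - [1,14,15,0,0,0,0]
    - [1,14,15,0,0,0,0]
    - [1,14,15,0,0,0,0]
    - [1,14,15,0,0,0,0]

```text
time: 0.93
tool_pos: [0.4496, -0.1951, 0.2496]
tool_rot: [-3.141, 0.0, 0.327]
contact_force: [1.3, -0.2, 0.5]
opening: 0.0918
grip_force: 0.0
```

The crop shows the red cap bottle at about (0.573, 0.405) and the dropper at (0.53, -0.405). The bulb's middle is at pixel (192.6,270) and the tip at (185,241.5). I'll go to the blower.

>>> step_arm:
  commands:
    - [1,-0.6,17,0,0,0,0]
    - [1,-0.6,17,0,0,0,0]
    - [1,-0.6,17,0,0,0,0]
    - [1,-0.6,17,0,0,0,0]
    - [1,-0.6,17,0,0,0,0]

```text
time: 1.35
tool_pos: [0.4414, -0.0214, 0.2496]
tool_rot: [-3.139, 0.0, 0.332]
contact_force: [-0.1, 0.0, 0.0]
opening: 0.092
grip_force: 0.0
```

>>> step_arm:
  commands:
    - [1,-0.6,17,0,0,0,0]
    - [1,-0.6,17,0,0,0,0]
    - [1,-0.6,17,0,0,0,0]
    - [1,-0.6,17,0,0,0,0]
    - [1,-0.6,17,0,0,0,0]

```text
time: 1.77
tool_pos: [0.4356, 0.148, 0.2495]
tool_rot: [-3.139, -0.0, 0.332]
contact_force: [-0.2, -0.8, -0.7]
opening: 0.0919
grip_force: 0.0
```

>>> step_arm:
  commands:
    - [1,-0.6,16.6,-3,0,0,0.05]
    - [1,-0.6,16.6,-3,0,0,0.05]
    - [1,-0.6,16.6,-3,0,0,0.05]
    - [1,-0.6,16.6,-3,0,0,0.05]
    - [1,-0.6,16.6,-3,0,0,0.05]

```text
time: 2.18
tool_pos: [0.4293, 0.3135, 0.2177]
tool_rot: [-3.14, 0.002, 0.381]
contact_force: [-0.6, -1.3, -0.5]
opening: 0.0913
grip_force: 0.0
```

```bash
python3 - <<'E'
from h import *
im=read_camera("side")[:,:,::-1]; t=read_camera("top")[:,:,::-1]
o=observe(); print(o["tool_pos"],o["tool_rot"],o["time"])
p=proj("side",(.4325,.309,.026)); print(p,proj("side",(.502,.338,.01)),proj("side",(.462,-.317,.054)))
u,v=int(p[0])-60,int(p[1])-50
a=crop(im,u,v,130,100,6); cv2.imwrite("pics/c3.png",a); print(u,v)
cv2.imwrite("pics/side1.png",im)
E
```

```text
[0.43011738 0.30935841 0.21863641] [3.14090488e+00 2.17789869e-03 3.79757938e-01] 2.2833
[251.87299625 200.66159458] [270.85037423 196.24974668] [368.78009882 316.64362648]
191 150
```

View pics/c3.png

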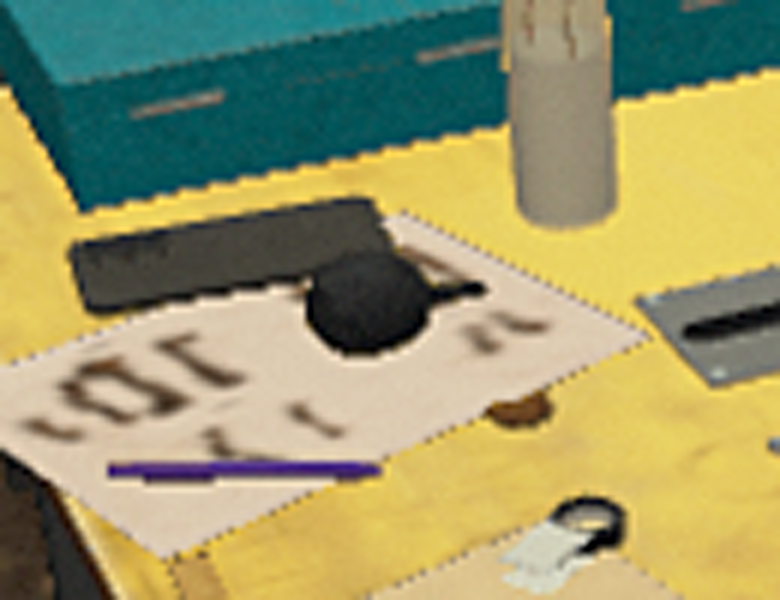

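The side view shows the bulb at (252.7,200.5), which matches the estimate, and the tip at (271.7,198.2), resting low. I'll descend and grip.

>>> step_arm:
  commands:
    - [1,0.1,0,-15,0,0,0.025]
    - [1,0.1,0,-15,0,0,0.025]
    - [1,0.1,0,-15,0,0,0.025]
    - [1,0.1,0,-15,0,0,0.025]
    - [1,0.1,0,-15,0,0,0.025]

```text
time: 2.7
tool_pos: [0.429, 0.3052, 0.0651]
tool_rot: [3.14, 0.01, 0.4]
contact_force: [-0.4, -0.4, 0.3]
opening: 0.0914
grip_force: 0.0
```

>>> step_arm:
  commands:
    - [1,0,0,-2,0,0,0]
    - [1,0,0,-4,0,0,0]
    - [1,0,0,-6.1,0,0,0]
    - [1,0,0,-6.1,0,0,0]
    - [1,0,0,-6.1,0,0,0]

```text
time: 3.12
tool_pos: [0.4324, 0.3081, 0.0099]
tool_rot: [3.141, -0.0, 0.401]
contact_force: [0.7, -1.0, 0.4]
opening: 0.0918
grip_force: 0.0
```

>>> step_arm:
  commands:
    - [0.3,0,0,0,0,0,0]
    - [0.3,0,0,0,0,0,0]
    - [0.3,0,0,0,0,0,0]
    - [0.3,0,0,0,0,0,0]
    - [0.3,0,0,0,0,0,0]
  grip_force: 15

```text
time: 3.53
tool_pos: [0.4318, 0.309, 0.0094]
tool_rot: [3.142, -0.001, 0.402]
contact_force: [0.3, 0.8, -0.5]
opening: 0.063
grip_force: 0.0
```

>>> step_arm:
  commands:
    - [0.3,0,0,0,0,0,0]
    - [0.3,0,0,0,0,0,0]
    - [0.3,0,0,0,0,0,0]
    - [0.3,0,0,0,0,0,0]
    - [0.3,0,0,0,0,0,0]

```text
time: 3.95
tool_pos: [0.4316, 0.3089, 0.0089]
tool_rot: [3.142, -0.0, 0.402]
contact_force: [-0.5, -0.4, 3.3]
opening: 0.0519
grip_force: 15.0
```

>>> step_arm:
  commands:
    - [0.3,0,0,3,0,0,0]
    - [0.3,0,0,7,0,0,0]
    - [0.3,0,0,11,0,0,0]
    - [0.3,0,0,11,0,0,0]
    - [0.3,0,0,11,0,0,0]

```text
time: 4.37
tool_pos: [0.4328, 0.3094, 0.1208]
tool_rot: [-3.141, -0.005, 0.402]
contact_force: [0.2, -0.7, -1.2]
opening: 0.0517
grip_force: 15.0
```

>>> step_arm:
  commands:
    - [0.3,1,-3.5,0,0,0,-0.05]
    - [0.3,2,-7,0,0,0,-0.1]
    - [0.3,3,-10,0,0,0,-0.15]
    - [0.3,4,-13,0,0,0,-0.15]
    - [0.3,4,-13,0,0,0,-0.15]

```text
time: 4.78
tool_pos: [0.4721, 0.1743, 0.117]
tool_rot: [3.14, 0.003, 0.248]
contact_force: [1.1, -0.2, -1.1]
opening: 0.0521
grip_force: 15.0
```

>>> step_arm:
  commands:
    - [0.3,2,-3,0,0,0,-0.05]
    - [0.3,4,-6,0,0,0,-0.1]
    - [0.3,6,-9,0,0,0,-0.15]
    - [0.3,8,-13,0,0,0,-0.15]
    - [0.3,8,-13,0,0,0,-0.15]

```text
time: 5.2
tool_pos: [0.5537, 0.0436, 0.1171]
tool_rot: [3.14, 0.0, 0.098]
contact_force: [0.8, -0.5, -0.3]
opening: 0.0519
grip_force: 15.0
```

>>> step_arm:
  commands:
    - [0.3,2,-3,0,0,0,-0.03]
    - [0.3,4,-6,0,0,0,-0.075]
    - [0.3,6,-9,0,0,0,-0.075]
    - [0.3,7.6,-12.5,0,0,0,-0.075]
    - [0.3,7.6,-12.5,0,0,0,-0.075]

```text
time: 5.62
tool_pos: [0.6292, -0.0818, 0.1166]
tool_rot: [3.139, 0.0, 0.022]
contact_force: [-1.6, 0.1, -0.1]
opening: 0.0519
grip_force: 15.0
```

```bash
python3 - <<'E'
from h import *
im=read_camera("side")[:,:,::-1]; t=read_camera("top")[:,:,::-1]
o=observe(); print(o["tool_pos"],o["tool_rot"],o["opening"],o["time"])
a=crop(im,320,180,160,110,4); b=crop(t,300,140,160,100,3)
H=np.zeros((440+0,640,3),np.uint8); H[:]=a
cv2.imwrite("pics/c4.png",H)
# predicted tip of nozzle if tip aligned: TCP frame
E
```

```text
[ 0.6267716 -0.076833   0.1163926] [-3.1404813   0.00351072  0.02458933] 0.05173054502583549 5.7167
```

View pics/c4.png

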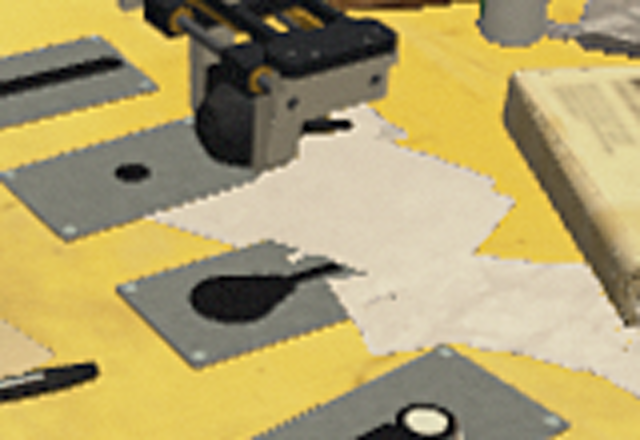

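The blower is held; its tip is seen in the side view at (407.5,211). I check the yaw and the pad position from there.

```bash
python3 - <<'E'
from h import *
c=np.array([.6268,-.0768])
for z in(.105,.112,.12):
    t=ray("side",407.5,211.2,z); d=t-c; print(z,t,np.degrees(np.arctan2(d[1],d[0])),np.hypot(*d))
print("outline bulb",ray("side",380.5,254.2,.004),"vial disc",ray("side",320+132/4,180+172/4,.004))
E
```

```text
0.105 [ 0.71393958 -0.07330564] 2.2963696540687595 0.08720961583323306
0.112 [ 0.70649524 -0.08345776] -4.775416946622533 0.0799728554885167
0.12 [ 0.69798743 -0.09506019] -14.386680099363032 0.07349207045299264
outline bulb [ 0.63735786 -0.07885059] vial disc [0.65073615 0.08854707]
```

>>> step_arm:
  commands:
    - [0.3,0.1,0,-3,0,0,0]
    - [0.3,0.1,0,-6,0,0,0]
    - [0.3,0.1,0,-8,0,0,0]
    - [0.3,0.1,0,-10,0,0,0]
    - [0.3,0.1,0,-10,0,0,0]

```text
time: 6.13
tool_pos: [0.6251, -0.0736, 0.0141]
tool_rot: [-3.139, 0.008, 0.028]
contact_force: [-0.6, 0.1, -1.6]
opening: 0.0519
grip_force: 15.0
```

>>> step_arm:
  commands:
    - [0.3,0,0,0,0,0,0]
    - [0.3,0,0,0,0,0,0]

```text
time: 6.3
tool_pos: [0.6287, -0.0753, 0.0195]
tool_rot: [3.141, -0.0, 0.028]
contact_force: [0.3, -0.4, -0.5]
opening: 0.052
grip_force: 15.0
```

>>> step_arm:
  commands:
    - [0.3,0,-0.1,-0.3,0,0,0]
    - [0.3,0,-0.1,-0.6,0,0,0]
    - [0.3,0,-0.1,-0.6,0,0,0]
    - [0.3,0,-0.1,-0.6,0,0,0]

```text
time: 6.63
tool_pos: [0.6286, -0.0773, 0.013]
tool_rot: [3.141, -0.0, 0.027]
contact_force: [0.8, 0.2, -0.6]
opening: 0.0516
grip_force: 15.0
```

>>> step_arm:
  commands:
    - [0.75,0,0,0,0,0,0]
    - [0.75,0,0,0,0,0,0]
    - [0.75,0,0,0,0,0,0]
    - [0.75,0,0,0,0,0,0]

```text
time: 6.97
tool_pos: [0.6287, -0.0773, 0.0129]
tool_rot: [3.141, -0.0, 0.027]
contact_force: [-0.8, 0.3, 0.2]
opening: 0.0681
grip_force: 0.0
```

>>> step_arm:
  commands:
    - [1,0,0,0,0,0,0]
    - [1,0,0,2,0,0,0]
    - [1,0,0,5,0,0,0]
    - [1,0,0,8,0,0,0]
    - [1,0,0,12,0,0,0]

```text
time: 7.38
tool_pos: [0.6272, -0.0769, 0.132]
tool_rot: [-3.14, 0.004, 0.027]
contact_force: [-0.4, 0.8, 0.2]
opening: 0.0909
grip_force: 0.0
```

>>> step_arm:
  commands:
    - [1,-4,3.5,1,0,0,0]
    - [1,-8,7,1,0,0,0]
    - [1,-12,10.5,1,0,0,0]
    - [1,-14,14,1,0,0,0]
    - [1,-14,14,1,0,0,0]

```text
time: 7.8
tool_pos: [0.4861, 0.0643, 0.143]
tool_rot: [-3.141, 0.001, 0.026]
contact_force: [0.7, 1.1, 0.3]
opening: 0.0919
grip_force: 0.0
```

```bash
python3 - <<'E'
from h import *
im=read_camera("side")[:,:,::-1]; t=read_camera("top")[:,:,::-1]
o=observe(); print(o["tool_pos"],o["tool_rot"],o["opening"],o["time"])
a=crop(im,340,200,130,90,5); b=crop(t,320,150,80,80,5)
H=np.zeros((450+0,800,3),np.uint8); H[:400,:400]=b; H[:,400:]=a[:,:400]
cv2.imwrite("pics/c5.png",H)
E
```

```text
[0.48513407 0.06590591 0.1430706 ] [-3.14069667e+00  2.04960929e-03  3.04899193e-02] 0.09189423707931954 7.9
```

View pics/c5.png

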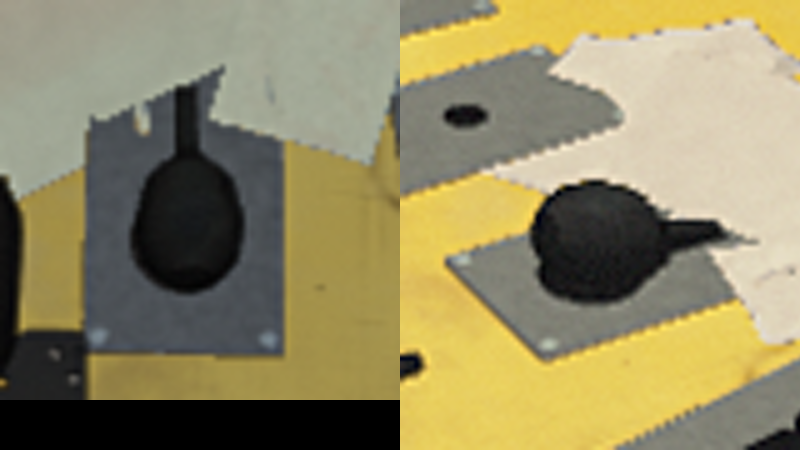

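The blower lies on its outline: top-view bulb at crop (188,227), nozzle straight over the drawn nozzle. Next is the loupe; I cross-check it with the earlier side crop.

```bash
python3 - <<'E'
from h import *
print("bulb",ray("top",320+188/5,150+227/5,.030))
print("lens side",[ray("side",191+590/6,150+522/6,z).round(4) for z in(.007,.014)],"plate end",ray("side",191+528/6,150+572/6,.007))
print("lens top",[ray("top",170+336.5/3-.33,232+91/3-.33,z).round(4) for z in(.007,.014)])
E
```

```text
bulb [ 0.62753587 -0.07759567]
lens side [array([0.4634, 0.0998]), array([0.4595, 0.0893])] plate end [0.42385124 0.07478605]
lens top [array([0.4609, 0.0998]), array([0.4599, 0.0991])]
```

>>> step_arm:
  commands:
    - [1,-1,1.5,0,0,0,0.11]
    - [1,-2.5,3.4,-2,0,0,0.22]
    - [1,-2.5,3.4,-5,0,0,0.33]
    - [1,-2.5,3.4,-8,0,0,0.44]
    - [1,-2.5,3.4,-9,0,0,0.53]

```text
time: 8.32
tool_pos: [0.462, 0.0966, 0.0498]
tool_rot: [-3.14, 0.004, 0.563]
contact_force: [-1.1, -0.8, -0.1]
opening: 0.0914
grip_force: 0.0
```

>>> step_arm:
  commands:
    - [0.7,0,0,0,0,0,0]
    - [0.7,0,0,0,0,0,0]
    - [0.7,0,0,0,0,0,0]

```text
time: 8.57
tool_pos: [0.4647, 0.0965, 0.0536]
tool_rot: [3.14, -0.002, 0.554]
contact_force: [0.4, 0.4, 0.2]
opening: 0.0764
grip_force: 0.0
```

>>> step_arm:
  commands:
    - [0.7,-0.4,0.3,-2,0,0,0.005]
    - [0.7,-0.4,0.3,-4,0,0,0.005]
    - [0.7,-0.4,0.3,-5,0,0,0.005]
    - [0.7,-0.4,0.3,-5,0,0,0.005]
    - [0.7,-0.4,0.3,-5,0,0,0.005]

```text
time: 8.98
tool_pos: [0.4601, 0.0997, 0.0033]
tool_rot: [3.141, -0.0, 0.561]
contact_force: [-0.6, 0.1, -0.5]
opening: 0.0642
grip_force: 0.0
```

>>> step_arm:
  commands:
    - [0.2,0,0,0,0,0,0]
    - [0.2,0,0,0,0,0,0]
    - [0.2,0,0,0,0,0,0]
    - [0.2,0,0,0,0,0,0]
    - [0.2,0,0,0,0,0,0]
  grip_force: 15

```text
time: 9.4
tool_pos: [0.4598, 0.0998, 0.0031]
tool_rot: [3.141, -0.001, 0.562]
contact_force: [-0.2, 1.1, 0.4]
opening: 0.0355
grip_force: 0.0
```

>>> step_arm:
  commands:
    - [0.2,0,0,0,0,0,0]
    - [0.2,0,0,0,0,0,0]
    - [0.2,0,0,0,0,0,0]
    - [0.2,0,0,0,0,0,0]
    - [0.2,0,0,0,0,0,0]

```text
time: 9.82
tool_pos: [0.4598, 0.0998, 0.003]
tool_rot: [3.141, -0.0, 0.562]
contact_force: [-1.1, -1.2, 5.3]
opening: 0.0323
grip_force: 15.0
```

>>> step_arm:
  commands:
    - [0.2,0,0,2,0,0,0]
    - [0.2,0,0,5,0,0,0]
    - [0.2,0,-2,8,0,0,0]
    - [0.2,0,-4,11,0,0,-0.05]
    - [0.2,0,-6,11,0,0,-0.05]

```text
time: 10.23
tool_pos: [0.4624, 0.0392, 0.1174]
tool_rot: [3.137, -0.007, 0.511]
contact_force: [1.0, 0.1, 0.1]
opening: 0.032
grip_force: 15.0
```

>>> step_arm:
  commands:
    - [0.2,1,-3.5,0,0,0,-0.05]
    - [0.2,3,-7,0,0,0,-0.1]
    - [0.2,5,-10,0,0,0,-0.15]
    - [0.2,7,-13,0,0,0,-0.2]
    - [0.2,7,-13,0,0,0,-0.2]

```text
time: 10.65
tool_pos: [0.5329, -0.0955, 0.1126]
tool_rot: [3.138, -0.003, 0.305]
contact_force: [-0.4, 0.4, -0.2]
opening: 0.0322
grip_force: 15.0
```

>>> step_arm:
  commands:
    - [0.2,3,-3,0,0,0,-0.05]
    - [0.2,6,-6,0,0,0,-0.1]
    - [0.2,9,-9,0,0,0,-0.145]
    - [0.2,11.3,-12,0,0,0,-0.145]
    - [0.2,13.3,-14.6,0,0,0,-0.145]

```text
time: 11.07
tool_pos: [0.6635, -0.2377, 0.1119]
tool_rot: [-3.141, 0.001, 0.167]
contact_force: [1.1, -0.3, 0.2]
opening: 0.0321
grip_force: 15.0
```

>>> step_arm:
  commands:
    - [0.2,0,0,-3,0,0,0]
    - [0.2,0,0,-6,0,0,0]
    - [0.2,0,0,-7,0,0,0]
    - [0.2,0,0,-7,0,0,0]
    - [0.2,0,0,-7,0,0,0]

```text
time: 11.48
tool_pos: [0.6624, -0.2356, 0.0427]
tool_rot: [-3.141, 0.001, 0.167]
contact_force: [0.1, -0.2, 0.3]
opening: 0.0321
grip_force: 15.0
```

```bash
python3 - <<'E'
from h import *
im=read_camera("side")[:,:,::-1]; t=read_camera("top")[:,:,::-1]
o=observe(); print(o["tool_pos"],o["tool_rot"],o["opening"],o["time"])
a=crop(im,350,215,130,105,6); cv2.imwrite("pics/c6.png",a)
E
```

```text
[ 0.66368134 -0.2362441   0.04500779] [ 3.13959088e+00 -2.70417297e-03  1.67468744e-01] 0.03190527759480163 11.5833
```

View pics/c6.png

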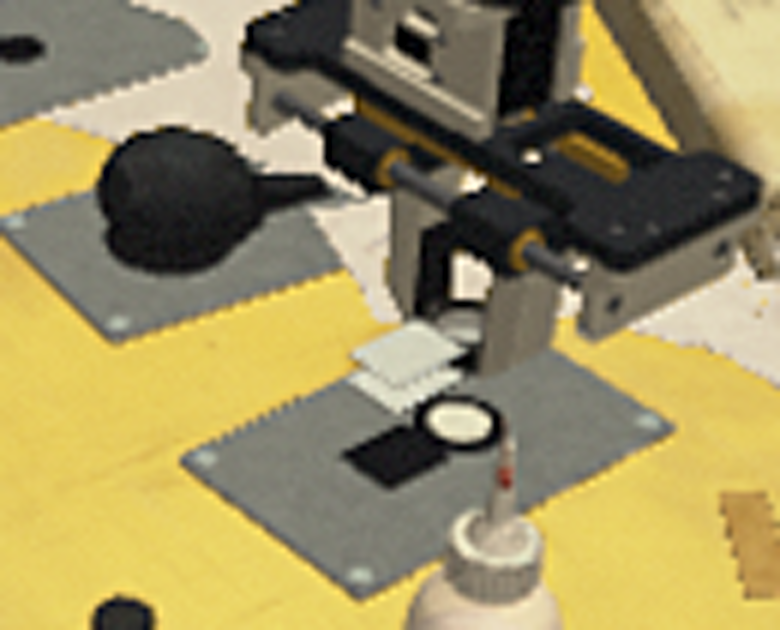

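The loupe is held level over its outline; the lens is toward the ring. I'll lower it and release.

>>> step_arm:
  commands:
    - [0.2,-0.1,0,-1.5,0,0,0]
    - [0.2,-0.1,0,-3,0,0,0]
    - [0.2,-0.1,0,-3.75,0,0,0]
    - [0.2,-0.1,0,-3.75,0,0,0]
    - [0.2,-0.1,0,-3.75,0,0,0]

```text
time: 12.0
tool_pos: [0.6623, -0.2364, 0.0067]
tool_rot: [3.14, -0.002, 0.167]
contact_force: [0.3, 1.2, -0.2]
opening: 0.0317
grip_force: 15.0
```

>>> step_arm:
  commands:
    - [0.6,0,0,0,0,0,0]
    - [0.6,0,0,0,0,0,0]
    - [0.6,0,0,0,0,0,0]
    - [0.6,0,0,0,0,0,0]
    - [0.6,0,0,0,0,0,0]

```text
time: 12.42
tool_pos: [0.6616, -0.2362, 0.0054]
tool_rot: [3.141, -0.0, 0.167]
contact_force: [0.4, -0.8, 0.0]
opening: 0.0545
grip_force: 0.0
```

>>> step_arm:
  commands:
    - [0.7,0,0,2,0,0,0]
    - [0.7,0,0,5,0,0,0]
    - [0.7,0,0,9,0,0,0]
    - [0.7,-3,2,11,0,0,0]
    - [0.7,-6,4,11,0,0,0]

```text
time: 12.83
tool_pos: [0.6047, -0.1981, 0.121]
tool_rot: [3.135, -0.01, 0.166]
contact_force: [-0.4, -0.5, 0.7]
opening: 0.0644
grip_force: 0.0
```

>>> step_arm:
  commands:
    - [0.7,-3,3,0,0,0,-0.05]
    - [0.7,-6,6,0,0,0,-0.1]
    - [0.7,-9,9,0,0,0,-0.15]
    - [0.7,-12,11,0,0,0,-0.2]
    - [0.7,-13,11,0,0,0,-0.25]

```text
time: 13.25
tool_pos: [0.4665, -0.0821, 0.115]
tool_rot: [-3.14, 0.005, -0.083]
contact_force: [0.2, 0.2, 0.3]
opening: 0.0644
grip_force: 0.0
```

```bash
python3 - <<'E'
from h import *
im=read_camera("side")[:,:,::-1]; t=read_camera("top")[:,:,::-1]
o=observe(); print(o["tool_pos"],o["tool_rot"],o["opening"],o["time"])
a=crop(im,380,255,100,75,4); b=crop(t,390,150,70,85,7); c=crop(t,330,230,70,85,4)
H=np.zeros((600,800,3),np.uint8); H[:595,:490]=b; H[:300,490:]=a[:,:310]; H[300:,490:770]=c[:300]
cv2.imwrite("pics/c7.png",H)
E
```

```text
[ 0.4699628  -0.08520979  0.11578248] [ 3.14149503e+00  4.36094728e-04 -8.26920681e-02] 0.06415118987873875 13.35
```

View pics/c7.png

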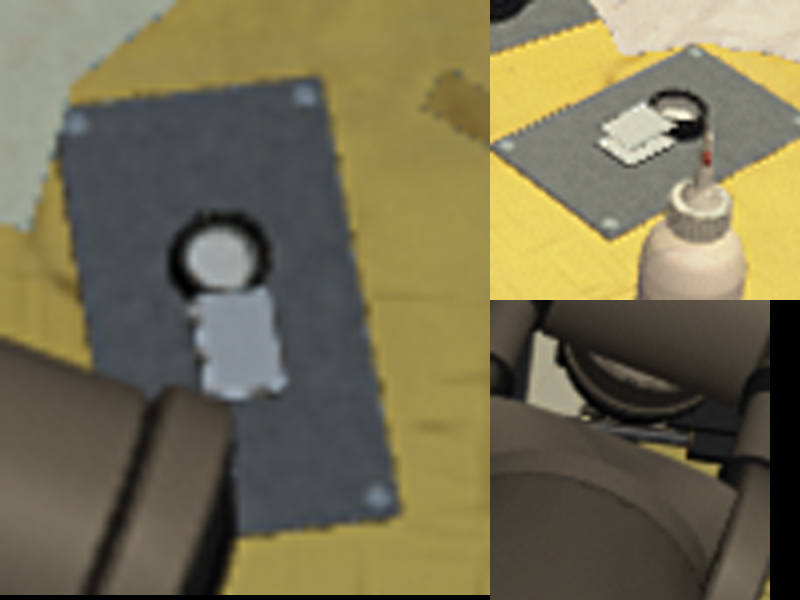

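The loupe covers its outline, with the lens over the ring at crop (220,255). Next is the cutter at (0.445,-0.093), -6.9°.

>>> step_arm:
  commands:
    - [0.6,-2.5,-0.8,-3,0,0,-0.037]
    - [0.6,-2.5,-0.8,-6,0,0,-0.037]
    - [0.6,-2.5,-0.8,-8,0,0,-0.037]
    - [0.6,-2.5,-0.8,-8,0,0,-0.037]
    - [0.6,-2.5,-0.8,-8,0,0,-0.037]

```text
time: 13.77
tool_pos: [0.4473, -0.0948, 0.0349]
tool_rot: [-3.141, 0.001, -0.12]
contact_force: [-0.7, -0.1, 0.8]
opening: 0.0552
grip_force: 0.0
```

>>> step_arm:
  commands:
    - [0.6,0,0,-2,0,0,0]
    - [0.6,0,0,-2.5,0,0,0]
    - [0.6,0,0,-2.5,0,0,0]
    - [0.6,0,0,-2.5,0,0,0]

```text
time: 14.1
tool_pos: [0.4474, -0.0945, 0.0111]
tool_rot: [3.141, -0.001, -0.12]
contact_force: [-0.7, 0.1, 0.0]
opening: 0.0553
grip_force: 0.0
```

>>> step_arm:
  commands:
    - [0.6,-0.2,0.1,-0.85,0,0,0]
    - [0.6,-0.2,0.1,-0.85,0,0,0]
    - [0.6,-0.2,0.1,-0.85,0,0,0]

```text
time: 14.35
tool_pos: [0.4449, -0.0933, 0.0025]
tool_rot: [3.141, -0.001, -0.12]
contact_force: [0.3, -0.1, 0.7]
opening: 0.0551
grip_force: 0.0
```

>>> step_arm:
  commands:
    - [0.05,0,0,0,0,0,0]
    - [0.05,0,0,0,0,0,0]
    - [0.05,0,0,0,0,0,0]
    - [0.05,0,0,0,0,0,0]
    - [0.05,0,0,0,0,0,0]
  grip_force: 20

```text
time: 14.77
tool_pos: [0.4446, -0.0933, 0.0019]
tool_rot: [3.141, -0.0, -0.12]
contact_force: [0.8, 0.2, -0.0]
opening: 0.0262
grip_force: 0.0
```

>>> step_arm:
  commands:
    - [0.05,0,0,0,0,0,0]
    - [0.05,0,0,0,0,0,0]
    - [0.05,0,0,0,0,0,0]
    - [0.05,0,0,0,0,0,0]
    - [0.05,0,0,0,0,0,0]

```text
time: 15.18
tool_pos: [0.4446, -0.0932, 0.0018]
tool_rot: [3.142, -0.0, -0.12]
contact_force: [-0.5, 0.4, 2.7]
opening: 0.0195
grip_force: 20.0
```

>>> step_arm:
  commands:
    - [0.05,0,0,1,0,0,0]
    - [0.05,0,0,2,0,0,0]
    - [0.05,0,0,2,0,0,0]
    - [0.05,0,0,2,0,0,0]

```text
time: 15.52
tool_pos: [0.4448, -0.0933, 0.0218]
tool_rot: [3.141, -0.001, -0.12]
contact_force: [-0.4, 0.4, -0.9]
opening: 0.0194
grip_force: 20.0
```

>>> step_arm:
  commands:
    - [0.05,0,0,3,0,0,0]
    - [0.05,0,2,6,0,0,0]
    - [0.05,0,5,9,0,0,0]
    - [0.05,0,8,9,0,0,0]
    - [0.05,0,11,9,0,0,0]

```text
time: 15.93
tool_pos: [0.4454, 0.0177, 0.1129]
tool_rot: [3.142, -0.003, -0.121]
contact_force: [0.3, -0.5, -1.4]
opening: 0.0192
grip_force: 20.0
```

>>> step_arm:
  commands:
    - [0.05,2,3,0,0,0,0.05]
    - [0.05,4,6,0,0,0,0.112]
    - [0.05,6,9,0,0,0,0.112]
    - [0.05,8,12,0,0,0,0.112]
    - [0.05,10,14,0,0,0,0.112]

```text
time: 16.35
tool_pos: [0.5447, 0.1596, 0.1107]
tool_rot: [-3.141, 0.001, -0.007]
contact_force: [0.1, 0.3, -0.8]
opening: 0.0195
grip_force: 20.0
```

>>> step_arm:
  commands:
    - [0.05,3,3,0,0,0,0]
    - [0.05,6,5,0,0,0,0]
    - [0.05,9,8,0,0,0,0]
    - [0.05,10.2,8.6,0,0,0,0]
    - [0.05,10.2,8.6,0,0,0,0]

```text
time: 16.77
tool_pos: [0.648, 0.2448, 0.1093]
tool_rot: [-3.142, 0.0, -0.006]
contact_force: [-0.8, -1.4, -0.6]
opening: 0.0196
grip_force: 20.0
```

>>> step_arm:
  commands:
    - [0.05,0,0,-3,0,0,0]
    - [0.05,0,0,-6,0,0,0]
    - [0.05,0,0,-6.5,0,0,0]
    - [0.05,0,0,-6.5,0,0,0]
    - [0.05,0,0,-6.5,0,0,0]

```text
time: 17.18
tool_pos: [0.6465, 0.2423, 0.0473]
tool_rot: [3.141, 0.0, -0.009]
contact_force: [-0.2, 0.3, -0.4]
opening: 0.0192
grip_force: 20.0
```

```bash
python3 - <<'E'
from h import *
im=read_camera("side")[:,:,::-1]; t=read_camera("top")[:,:,::-1]
o=observe(); print(o["tool_pos"],o["tool_rot"],o["opening"],o["time"])
a=crop(im,270,150,130,75,4); b=crop(t,190,140,80,90,3)
H=np.zeros((300,760,3),np.uint8); H[:,:520]=a; H[:270,520:]=b
cv2.imwrite("pics/c8.png",H)
E
```

```text
[0.64766149 0.24277923 0.04899274] [-3.14085547 -0.00328264 -0.00851516] 0.019477167238030776 17.2833
```

View pics/c8.png

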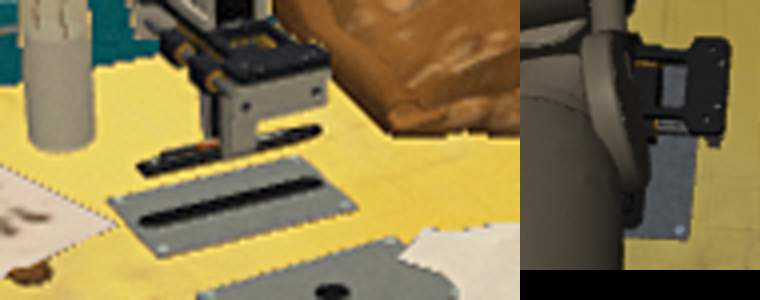

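The cutter is held level, parallel to the bar. I'll lower and release.

>>> step_arm:
  commands:
    - [0.05,-0.1,0,-1.5,0,0,0]
    - [0.05,-0.1,0,-3,0,0,0]
    - [0.05,-0.1,0,-4.2,0,0,0]
    - [0.05,-0.1,0,-4.2,0,0,0]
    - [0.05,-0.1,0,-4.2,0,0,0]

```text
time: 17.7
tool_pos: [0.646, 0.2428, 0.0055]
tool_rot: [-3.141, -0.001, -0.008]
contact_force: [-0.2, -0.0, -0.5]
opening: 0.02
grip_force: 20.0
```

>>> step_arm:
  commands:
    - [0.45,0,0,0,0,0,0]
    - [0.45,0,0,0,0,0,0]
    - [0.45,0,0,0,0,0,0]
    - [0.45,0,0,0,0,0,0]
    - [0.45,0,0,0,0,0,0]

```text
time: 18.12
tool_pos: [0.6457, 0.2428, 0.005]
tool_rot: [3.142, -0.0, -0.008]
contact_force: [0.3, -0.3, 0.6]
opening: 0.0412
grip_force: 0.0
```

>>> step_arm:
  commands:
    - [0.6,0,0,2,0,0,0]
    - [0.6,0,0,5,0,0,0]
    - [0.6,0,0,9,0,0,0]
    - [0.6,-3,-2,12,0,0,0]
    - [0.6,-6,-4,14,0,0,0]

```text
time: 18.53
tool_pos: [0.5903, 0.2056, 0.145]
tool_rot: [-3.14, -0.005, -0.007]
contact_force: [-0.0, 0.2, 0.6]
opening: 0.0545
grip_force: 0.0
```

>>> step_arm:
  commands:
    - [0.6,-3,-3,0,0,0,0.1]
    - [0.6,-6,-6,0,0,0,0.2]
    - [0.6,-9,-9,0,0,0,0.3]
    - [0.6,-12,-12,0,0,0,0.4]
    - [0.6,-12,-14,0,0,0,0.5]

```text
time: 18.95
tool_pos: [0.4631, 0.0639, 0.1421]
tool_rot: [-3.139, 0.005, 0.497]
contact_force: [0.1, -0.2, -0.1]
opening: 0.0552
grip_force: 0.0
```

```bash
python3 - <<'E'
from h import *
im=read_camera("side")[:,:,::-1]; t=read_camera("top")[:,:,::-1]
o=observe(); print(o["tool_pos"],o["tool_rot"],o["opening"],o["time"])
a=crop(im,270,150,130,75,4)[:,:400]; b=crop(t,190,145,80,85,5)
c=crop(im,340,290,60,60,5)
H=np.zeros((600,800,3),np.uint8); H[:300,:400]=a; H[:425,400:]=b; H[300:,:300]=c
cv2.imwrite("pics/c9.png",H)
E
```

```text
[0.46787525 0.06268933 0.14299735] [ 3.14068237e+00 -4.25613583e-05  4.91988326e-01] 0.05468338891790191 19.05
```

View pics/c9.png

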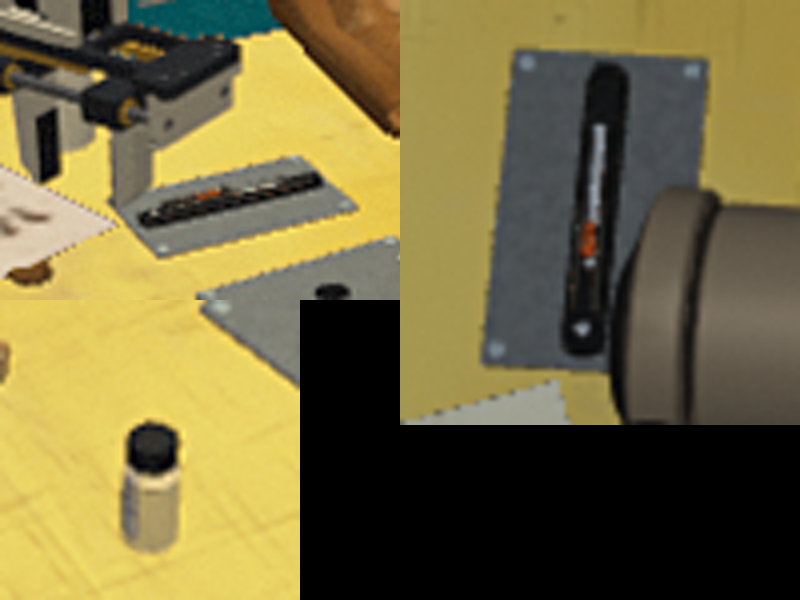

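The cutter lies on its bar. Now the vial: its cap is at side pixel (370.6,317.2), which agrees with (0.462,-0.318).

>>> step_arm:
  commands:
    - [0.6,0,-4,0,0,0,-0.11]
    - [0.6,0,-8,0,0,0,-0.22]
    - [0.6,0,-12,0,0,0,-0.33]
    - [0.6,0,-16,0,0,0,-0.44]
    - [0.6,0,-19,0,0,0,-0.5]

```text
time: 19.47
tool_pos: [0.4697, -0.1274, 0.1427]
tool_rot: [3.141, -0.001, -0.016]
contact_force: [0.5, 0.0, 0.3]
opening: 0.0548
grip_force: 0.0
```

>>> step_arm:
  commands:
    - [0.6,0,-4,0,0,0,-0.11]
    - [0.6,0,-8,0,0,0,-0.22]
    - [0.6,-0.5,-12,0,0,0,-0.33]
    - [0.6,-0.5,-16,0,0,0,-0.44]
    - [0.6,-0.5,-19,0,0,0,-0.49]

```text
time: 19.88
tool_pos: [0.4644, -0.318, 0.1425]
tool_rot: [3.141, -0.001, -0.507]
contact_force: [-0.2, 0.5, -1.0]
opening: 0.0548
grip_force: 0.0
```

>>> step_arm:
  commands:
    - [0.6,0,0,-2,0,0,0]
    - [0.6,0,0,-5,0,0,0]
    - [0.6,0,0,-6,0,0,0]
    - [0.6,0,0,-6,0,0,0]
    - [0.6,0,0,-6,0,0,0]

```text
time: 20.3
tool_pos: [0.4645, -0.3145, 0.0825]
tool_rot: [-3.141, 0.001, -0.498]
contact_force: [-0.1, -0.7, 0.5]
opening: 0.0551
grip_force: 0.0
```

>>> step_arm:
  commands:
    - [0.6,0,0,0,0,0,0]

```text
time: 20.38
tool_pos: [0.4651, -0.3151, 0.0837]
tool_rot: [3.141, -0.002, -0.498]
contact_force: [0.3, -0.3, 0.5]
opening: 0.0546
grip_force: 0.0
```

>>> step_arm:
  commands:
    - [0.6,-0.3,-0.25,-1,0,0,0]
    - [0.6,-0.3,-0.25,-3,0,0,0]
    - [0.6,-0.3,-0.25,-5,0,0,0]
    - [0.6,-0.3,-0.25,-7.1,0,0,0]
    - [0.6,-0.3,-0.25,-7.1,0,0,0]

```text
time: 20.8
tool_pos: [0.4593, -0.316, 0.0085]
tool_rot: [-3.14, 0.005, -0.498]
contact_force: [-1.6, 0.2, -0.6]
opening: 0.0549
grip_force: 0.0
```

>>> step_arm:
  commands:
    - [0.1,0,0,0,0,0,0]
    - [0.1,0,0,0,0,0,0]
    - [0.1,0,0,0,0,0,0]
    - [0.1,0,0,0,0,0,0]
    - [0.1,0,0,0,0,0,0]
  grip_force: 10

```text
time: 21.22
tool_pos: [0.4614, -0.3179, 0.0124]
tool_rot: [3.141, -0.002, -0.498]
contact_force: [0.5, -0.8, 0.3]
opening: 0.0266
grip_force: 0.0
```

>>> step_arm:
  commands:
    - [0.1,0,0,0,0,0,0]
    - [0.1,0,0,0,0,0,0]
    - [0.1,0,0,0,0,0,0]
    - [0.1,0,0,0,0,0,0]

```text
time: 21.55
tool_pos: [0.4613, -0.3178, 0.0122]
tool_rot: [3.141, -0.001, -0.498]
contact_force: [-0.5, 0.8, 6.0]
opening: 0.0229
grip_force: 10.0
```

>>> step_arm:
  commands:
    - [0.1,0,0,1,0,0,0]
    - [0.1,0,0,2,0,0,0]
    - [0.1,0,0,2,0,0,0]
    - [0.1,0,0,2,0,0,0]

```text
time: 21.88
tool_pos: [0.4614, -0.3179, 0.0323]
tool_rot: [3.141, -0.002, -0.498]
contact_force: [-0.7, -0.1, -0.2]
opening: 0.0227
grip_force: 10.0
```

>>> step_arm:
  commands:
    - [0.1,0,2,3,0,0,0]
    - [0.1,0,4,6,0,0,0]
    - [0.1,0,7,9,0,0,0]
    - [0.1,0,10,9,0,0,0]
    - [0.1,0,13.6,9,0,0,0]

```text
time: 22.3
tool_pos: [0.4618, -0.1816, 0.1232]
tool_rot: [3.141, -0.005, -0.5]
contact_force: [1.4, 0.8, -0.4]
opening: 0.0228
grip_force: 10.0
```

>>> step_arm:
  commands:
    - [0.1,1,3.5,0,0,0,0]
    - [0.1,2,7,0,0,0,0]
    - [0.1,3,10.5,0,0,0,0]
    - [0.1,4,14,0,0,0,0]
    - [0.1,5,16,0,0,0,0]

```text
time: 22.72
tool_pos: [0.5106, -0.0181, 0.1212]
tool_rot: [-3.141, 0.001, -0.496]
contact_force: [0.7, 0.1, -0.6]
opening: 0.0228
grip_force: 10.0
```

>>> step_arm:
  commands:
    - [0.1,3,2.5,0,0,0,0]
    - [0.1,6,5,0,0,0,0]
    - [0.1,9,7.5,0,0,0,0]
    - [0.1,12,10,0,0,0,0]
    - [0.1,13.6,11,0,0,0,0]

```text
time: 23.13
tool_pos: [0.6491, 0.0921, 0.1208]
tool_rot: [-3.14, -0.0, -0.496]
contact_force: [-0.8, -0.1, 0.9]
opening: 0.0225
grip_force: 10.0
```

>>> step_arm:
  commands:
    - [0.1,0,0,-3,0,0,0]
    - [0.1,0,0,-6,0,0,0]
    - [0.1,0,0,-7,0,0,0]
    - [0.1,0,0,-7,0,0,0]
    - [0.1,0,0,-7,0,0,0]

```text
time: 23.55
tool_pos: [0.6469, 0.0884, 0.0515]
tool_rot: [3.141, 0.001, -0.498]
contact_force: [0.8, -1.3, 0.9]
opening: 0.0224
grip_force: 10.0
```

```bash
python3 - <<'E'
from h import *
im=read_camera("side")[:,:,::-1]
read_camera("top")
o=observe(); print(o["tool_pos"],o["tool_rot"],o["opening"],o["time"])
a=crop(im,310,170,100,80,6)
cv2.imwrite("pics/c10.png",a); print(proj("side",(.6487,.0885,.004)),proj("side",(*o["tool_pos"][:2],o["tool_pos"][2]-.012)))
E
```

```text
[0.64811823 0.08828117 0.05338397] [-3.14014496e+00 -2.75681520e-03 -4.98584953e-01] 0.02272242965584632 23.65
[352.36646244 223.1831233 ] [352.35253297 211.54902914]
```

View pics/c10.png

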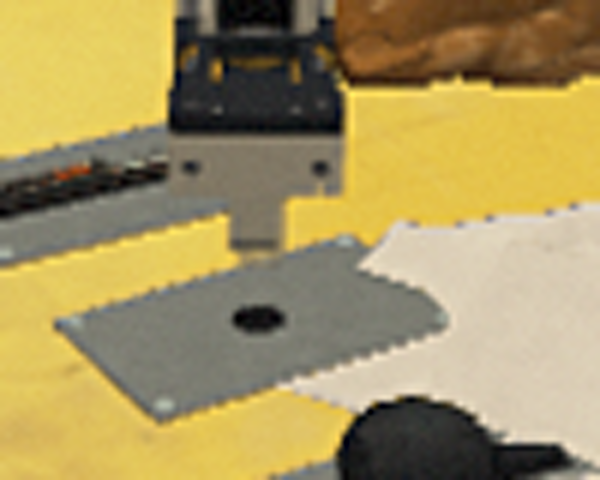

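The disc is at side pixel (353,223), in line with the vial's foot. I'll lower the vial.

>>> step_arm:
  commands:
    - [0.1,0,0,-1,0,0,0]
    - [0.1,0,0,-2,0,0,0]
    - [0.1,0,0,-3,0,0,0]
    - [0.1,0,0,-3,0,0,0]
    - [0.1,0,0,-3,0,0,0]

```text
time: 24.07
tool_pos: [0.6462, 0.0885, 0.0202]
tool_rot: [3.14, 0.002, -0.498]
contact_force: [-0.7, -0.7, -0.5]
opening: 0.0226
grip_force: 10.0
```

>>> step_arm:
  commands:
    - [0.1,0,0,-0.2,0,0,0]
    - [0.1,0,0,-0.4,0,0,0]
    - [0.1,0,0,-0.4,0,0,0]
    - [0.1,0,0,-0.4,0,0,0]

```text
time: 24.4
tool_pos: [0.647, 0.0885, 0.0175]
tool_rot: [3.142, -0.0, -0.498]
contact_force: [-0.5, 0.3, -0.3]
opening: 0.0224
grip_force: 10.0
```

>>> step_arm:
  commands:
    - [0.1,0.15,0,0,0,0,0]
    - [0.1,0.15,0,-0.06,0,0,0]
    - [0.1,0.15,0,-0.06,0,0,0]
    - [0.1,0.15,0,-0.06,0,0,0]

```text
time: 24.73
tool_pos: [0.6485, 0.0885, 0.0168]
tool_rot: [3.142, -0.0, -0.498]
contact_force: [-0.6, -0.4, -0.6]
opening: 0.0225
grip_force: 10.0
```

>>> step_arm:
  commands:
    - [0.6,0,0,0,0,0,0]
    - [0.6,0,0,0,0,0,0]
    - [0.6,0,0,0,0,0,0]
    - [0.6,0,0,0,0,0,0]
    - [0.6,0,0,0,0,0,0]

```text
time: 25.15
tool_pos: [0.6485, 0.0885, 0.0168]
tool_rot: [3.142, -0.0, -0.498]
contact_force: [-0.5, -0.1, 0.9]
opening: 0.0513
grip_force: 0.0
```

>>> step_arm:
  commands:
    - [0.6,0,0,1.5,0,0,0]
    - [0.6,0,0,4,0,0,0]
    - [0.6,0,0,8,0,0,0]
    - [0.6,0,0,12,0,0,0]
    - [0.6,0,0,15,0,0,0]

```text
time: 25.57
tool_pos: [0.6491, 0.0886, 0.1703]
tool_rot: [-3.14, -0.003, -0.498]
contact_force: [0.8, 0.3, 0.4]
opening: 0.0551
grip_force: 0.0
```

>>> step_arm:
  commands:
    - [0.6,-4,-1,2,0,0,0]
    - [0.6,-8,-2,4,0,0,0]
    - [0.6,-12,-3,4,0,0,0]
    - [0.6,-16,-4,4,0,0,0]
    - [0.6,-18,-8,4,0,0,0]

```text
time: 25.98
tool_pos: [0.4687, 0.0175, 0.2072]
tool_rot: [-3.141, 0.001, -0.495]
contact_force: [1.3, -1.1, 0.7]
opening: 0.0551
grip_force: 0.0
```

>>> step_arm:
  commands:
    - [0.6,0,-4,0,0,0,0]
    - [0.6,0,-8,0,0,0,0]
    - [0.6,0,-12,0,0,0,0]
    - [0.6,0,-16,0,0,0,0]
    - [0.6,0,-18,0,0,0,0]

```text
time: 26.4
tool_pos: [0.4723, -0.169, 0.207]
tool_rot: [3.14, -0.002, -0.501]
contact_force: [0.2, 0.5, -0.7]
opening: 0.0549
grip_force: 0.0
```

>>> step_arm:
  commands:
    - [0.6,-3,-3,0,0,0,0]
    - [0.6,-6,-6,0,0,0,0]
    - [0.6,-9,-9,0,0,0,0]
    - [0.6,-11,-12,0,0,0,0]
    - [0.6,-11,-15,0,0,0,0]

```text
time: 26.82
tool_pos: [0.3591, -0.3159, 0.2072]
tool_rot: [3.141, 0.001, -0.5]
contact_force: [1.9, 0.0, 0.4]
opening: 0.0552
grip_force: 0.0
```

```bash
python3 - <<'E'
from h import *
im=read_camera("side")[:,:,::-1]; t=read_camera("top")[:,:,::-1]
o=observe(); print(o["tool_pos"],o["tool_rot"],o["opening"],o["time"])
a=crop(im,255,160,200,110,4)[:,:800]; b=crop(t,120,150,400,80,2)
cv2.imwrite("pics/c11.png",np.vstack([a,b]))
E
```

```text
[ 0.3617241  -0.31893734  0.20707486] [ 3.13978836e+00 -2.13883457e-03 -5.02991234e-01] 0.05475232520529717 26.9167
```

View pics/c11.png

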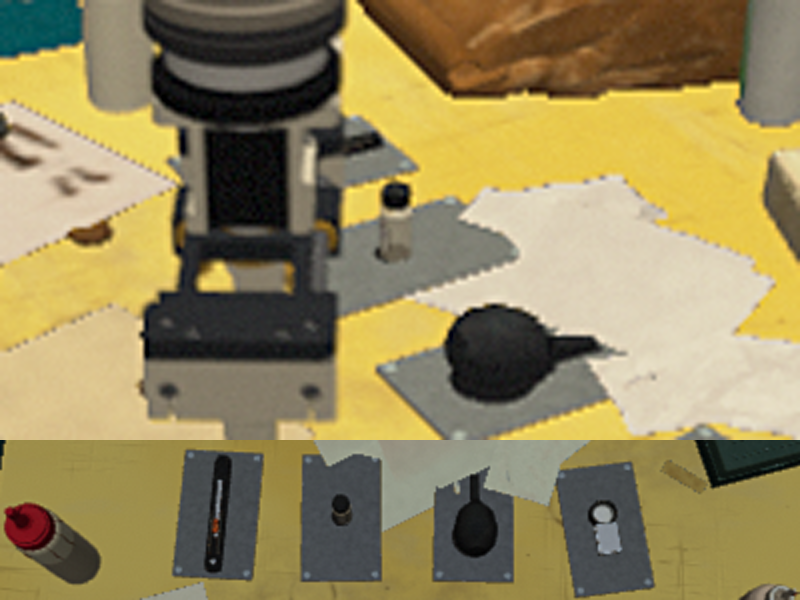

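All four are placed, and the vial stands. A sliver of disc shows left of its foot, so I measure that numerically.

```bash
python3 - <<'E'
from h import *
for k in range(2):
  t=read_camera("top")[:,:,::-1]; s=read_camera("side")[:,:,::-1]
for n,im,(u0,v0,w,h),e in(("top",t,(276,172,30,32),None),("side",s,(335,200,35,35),None)):
    g=cv2.cvtColor(np.ascontiguousarray(im),cv2.COLOR_BGR2GRAY)
    print(n); print("\n".join(" ".join("%3d"%x for x in r) for r in g[v0+(4 if n=="side" else 0):v0+h,u0:u0+w][:, 4:28]))
print(proj("top",(.6485,.0885,.058)),proj("side",(.6485,.0885,.058)),proj("side",(.6485,.0885,.004)),proj("top",(.6485,.0885,.004)))
E
```

```text
top
 72  75  75  76  73  73  72  72  73  73  74  74  74  71  71  72  74  75  73  71  72  74  75  74
 74  75  76  76  73  71  68  70  71  73  72  75  75  74  72  72  71  74  73  73  73  73  73  74
 74  75  76  76  74  74  71  71  74  75  74  75  74  75  72  72  70  73  72  71  71  75  74  72
 75  77  77  74  75  75  74  74  77  77  76  76  74  73  71  71  71  70  71  71  70  73  75  71
 75  75  75  77  76  76  74  75  77  77  75  77  75  74  73  72  72  71  71  70  70  72  73  71
 72  72  72  74  75  74  76  70  42  42  37  46  60  77  77  74  75  72  71  70  69  71  74  75
 71  72  72  72  73  72  70  43  20  21  19  21  27  47  76  76  74  73  72  70  68  71  75  76
 71  71  73  74  75  71  51  23  19  22  21  19  18  28  58  74  74  76  73  74  72  72  73  75
 74  74  76  75  77  73  40  21  20  22  22  21  19  19  44  72  72  74  78  77  74  73  73  74
 77  78  76  76  79  71  23  21  23  23  23  22  19  13  25  73  71  75  79  78  76  74  70  73
 77  77  76  76  75  67  18  17  22  22  23  22  19  13  28  84  75  75  76  77  75  74  72  72
 76  75  74  75  74  69  35  18  20  23 
[... 4368 characters left out ...]
 127 127 127
132 125 128 127 123 122 126 126 126 129 127 129 127 126 126 127 122 127 127 130 129 131 128 127
135 132 131 129 125 124 124 124 127 130 129 129 127 127 123 127 128 128 127 127 128 127 125 123
141 135 130 128 126 125 123 124 129 132 130 131 130 127 126 127 122 124 123 120 117 116 116 134
124 121 122 126 127 128 127 126 123 125 130 126 128 126 126 125 125 124 113 119 156 142 139 180
 28  30  80 131 129 125 126 127 128 126 128 128 131 129 126 114 117 143 141 154 226 221 220 217
 36  34  75 138 130 126 124 125 127 125 130 128 127 111 122 123 142 202 223 216 206 215 212 211
[288.92819002 181.1709925 ] [352.49641679 206.16406697] [352.30339446 223.20037308] [290.56571068 187.9361431 ]
```

Cap against disc gives the vial about 3 mm too far to -y. There is ample time, so I'll go back, regrip and shift it 3 mm.

>>> step_arm:
  commands:
    - [0.6,0,3,0,0,0,0]
    - [0.6,2,6,0,0,0,0]
    - [0.6,5,9,0,0,0,0]
    - [0.6,8,12,0,0,0,0]
    - [0.6,11,15,0,0,0,0]

```text
time: 27.53
tool_pos: [0.472, -0.1635, 0.2072]
tool_rot: [-3.142, -0.0, -0.497]
contact_force: [0.6, -0.3, 0.1]
opening: 0.0551
grip_force: 0.0
```

>>> step_arm:
  commands:
    - [0.6,0,4,0,0,0,0]
    - [0.6,0,8,0,0,0,0]
    - [0.6,0,12,0,0,0,0]
    - [0.6,0,16,0,0,0,0]
    - [0.6,0,18,0,0,0,0]

```text
time: 27.95
tool_pos: [0.4697, 0.0187, 0.2069]
tool_rot: [-3.141, 0.001, -0.494]
contact_force: [1.2, 0.1, 0.0]
opening: 0.0554
grip_force: 0.0
```

>>> step_arm:
  commands:
    - [0.6,4,2,0,0,0,0]
    - [0.6,8,4,0,0,0,0]
    - [0.6,12,6,-2,0,0,0]
    - [0.6,15,8,-4,0,0,0]
    - [0.6,18,8,-6,0,0,0]

```text
time: 28.37
tool_pos: [0.6472, 0.0979, 0.1503]
tool_rot: [-3.14, -0.001, -0.493]
contact_force: [1.3, -0.3, 0.1]
opening: 0.0555
grip_force: 0.0
```

>>> step_arm:
  commands:
    - [0.6,0,0,-2,0,0,0]
    - [0.6,0,0,-5,0,0,0]
    - [0.6,0,0,-5,0,0,0]
    - [0.6,0,0,-5,0,0,0]
    - [0.6,0,0,-5,0,0,0]

```text
time: 28.78
tool_pos: [0.6466, 0.0936, 0.1016]
tool_rot: [-3.141, -0.002, -0.497]
contact_force: [0.4, 0.0, 0.4]
opening: 0.055
grip_force: 0.0
```

>>> step_arm:
  commands:
    - [0.6,0.2,-0.5,-1,0,0,0]
    - [0.6,0.2,-0.5,-2,0,0,0]
    - [0.6,0.2,-0.5,-2,0,0,0]
    - [0.6,0.2,-0.5,-2,0,0,0]

```text
time: 29.12
tool_pos: [0.6478, 0.0874, 0.0795]
tool_rot: [3.141, 0.001, -0.499]
contact_force: [-0.3, 0.2, 0.5]
opening: 0.0554
grip_force: 0.0
```

>>> step_arm:
  commands:
    - [0.6,0,0,-2,0,0,0]
    - [0.6,0,0,-4,0,0,0]
    - [0.6,0,0,-6,0,0,0]
    - [0.6,0,0,-6.4,0,0,0]
    - [0.6,0,0,-6.4,0,0,0]

```text
time: 29.53
tool_pos: [0.6474, 0.0876, 0.0147]
tool_rot: [3.14, 0.002, -0.498]
contact_force: [-0.3, -0.2, -0.4]
opening: 0.0547
grip_force: 0.0
```

>>> step_arm:
  commands:
    - [0.6,0,0,0,0,0,0]
    - [0.6,0,0,0,0,0,0]

```text
time: 29.7
tool_pos: [0.6494, 0.0877, 0.0175]
tool_rot: [-3.14, -0.002, -0.498]
contact_force: [0.2, -0.2, 0.8]
opening: 0.0551
grip_force: 0.0
```

>>> step_arm:
  commands:
    - [0.6,-0.1,0.08,0,0,0,0]
    - [0.1,-0.1,0.08,0,0,0,0]
    - [0.1,-0.1,0.08,0,0,0,0]
    - [0.1,-0.1,0.08,0,0,0,0]
    - [0.1,-0.1,0.08,0,0,0,0]
  grip_force: 10

```text
time: 30.12
tool_pos: [0.6474, 0.0886, 0.0161]
tool_rot: [-3.141, -0.0, -0.498]
contact_force: [0.0, 0.2, -0.0]
opening: 0.0333
grip_force: 0.0
```

>>> step_arm:
  commands:
    - [0.1,0,0,0,0,0,0]
    - [0.1,0,0,0,0,0,0]
    - [0.1,0,0,0,0,0,0]
    - [0.1,0,0,0,0,0,0]
    - [0.1,0,0,0,0,0,0]

```text
time: 30.53
tool_pos: [0.6473, 0.0885, 0.0158]
tool_rot: [3.142, -0.0, -0.498]
contact_force: [0.3, 0.2, 0.6]
opening: 0.0229
grip_force: 10.0
```

>>> step_arm:
  commands:
    - [0.1,0,0,0.3,0,0,0]
    - [0.1,0,0.3,0.3,0,0,0]
    - [0.1,0,0.3,0.3,0,0,0]
    - [0.1,0,0.3,0.3,0,0,0]
    - [0.1,0,0.3,0.3,0,0,0]

```text
time: 30.95
tool_pos: [0.6472, 0.0917, 0.0188]
tool_rot: [3.141, 0.0, -0.498]
contact_force: [-0.3, 0.2, 0.7]
opening: 0.0225
grip_force: 10.0
```

>>> step_arm:
  commands:
    - [0.1,0,0,-0.15,0,0,0]
    - [0.1,0,0,-0.27,0,0,0]
    - [0.1,0,0,-0.27,0,0,0]
    - [0.1,0,0,-0.27,0,0,0]
    - [0.1,0,0,-0.27,0,0,0]

```text
time: 31.37
tool_pos: [0.6472, 0.0915, 0.016]
tool_rot: [3.141, 0.0, -0.498]
contact_force: [0.9, 0.5, 0.2]
opening: 0.0227
grip_force: 10.0
```

>>> step_arm:
  commands:
    - [0.6,0,0,0,0,0,0]
    - [0.6,0,0,0,0,0,0]
    - [0.6,0,0,0,0,0,0]
    - [0.6,0,0,0,0,0,0]
    - [0.6,0,0,0,0,0,0]

```text
time: 31.78
tool_pos: [0.6473, 0.0915, 0.0162]
tool_rot: [3.142, -0.0, -0.498]
contact_force: [0.3, -0.3, 0.4]
opening: 0.0513
grip_force: 0.0
```

>>> step_arm:
  commands:
    - [0.6,0,0,1.5,0,0,0]
    - [0.6,0,0,4,0,0,0]
    - [0.6,0,0,8,0,0,0]
    - [0.6,0,0,12,0,0,0]
    - [0.6,0,0,15,0,0,0]

```text
time: 32.2
tool_pos: [0.6479, 0.0916, 0.1696]
tool_rot: [-3.14, -0.003, -0.498]
contact_force: [1.4, -0.3, 1.0]
opening: 0.055
grip_force: 0.0
```

>>> step_arm:
  commands:
    - [0.6,-4,-1,2,0,0,0]
    - [0.6,-8,-2,4,0,0,0]
    - [0.6,-12,-3,4,0,0,0]
    - [0.6,-16,-4,4,0,0,0]
    - [0.6,-18,-8,4,0,0,0]

```text
time: 32.62
tool_pos: [0.4675, 0.0204, 0.2066]
tool_rot: [-3.141, 0.001, -0.495]
contact_force: [0.3, -0.1, -0.1]
opening: 0.055
grip_force: 0.0
```

>>> step_arm:
  commands:
    - [0.6,0,-4,0,0,0,0]
    - [0.6,0,-8,0,0,0,0]
    - [0.6,0,-12,0,0,0,0]
    - [0.6,0,-16,0,0,0,0]
    - [0.6,0,-18,0,0,0,0]

```text
time: 33.03
tool_pos: [0.4712, -0.166, 0.2065]
tool_rot: [3.14, -0.002, -0.501]
contact_force: [0.1, 0.5, -0.9]
opening: 0.0551
grip_force: 0.0
```

>>> step_arm:
  commands:
    - [0.6,-3,-3,0,0,0,0]
    - [0.6,-6,-6,0,0,0,0]
    - [0.6,-9,-9,0,0,0,0]
    - [0.6,-11,-12,0,0,0,0]
    - [0.6,-11,-15,0,0,0,0]

```text
time: 33.45
tool_pos: [0.3579, -0.3129, 0.2065]
tool_rot: [3.141, 0.001, -0.5]
contact_force: [1.6, -0.8, 0.4]
opening: 0.0551
grip_force: 0.0
```

```bash
python3 - <<'E'
from h import *
im=read_camera("side")[:,:,::-1]; t=read_camera("top")[:,:,::-1]
o=observe(); print(o["tool_pos"],o["opening"],o["time"])
g=cv2.cvtColor(np.ascontiguousarray(t),cv2.COLOR_BGR2GRAY)[172:187,280:304]
w=np.clip((70-g.astype(float))/50,0,1)[:13]; v,u=np.mgrid[172:185,280:304]; print("cap",(w*u).sum()/w.sum(),(w*v).sum()/w.sum())
a=crop(im,310,185,90,60,6); b=crop(t,120,150,270,80,2); c=crop(t,265,165,50,50,5)
H=np.zeros((600,800,3),np.uint8); H[:360,:540]=a; H[:250,545:795]=c; H[370:530,:540]=b
cv2.imwrite("pics/c12.png",H)
E
```

```text
[ 0.36055907 -0.31595117  0.206458  ] 0.05473383625774963 33.55
cap 288.94937637564203 181.07593543653707
```

View pics/c12.png

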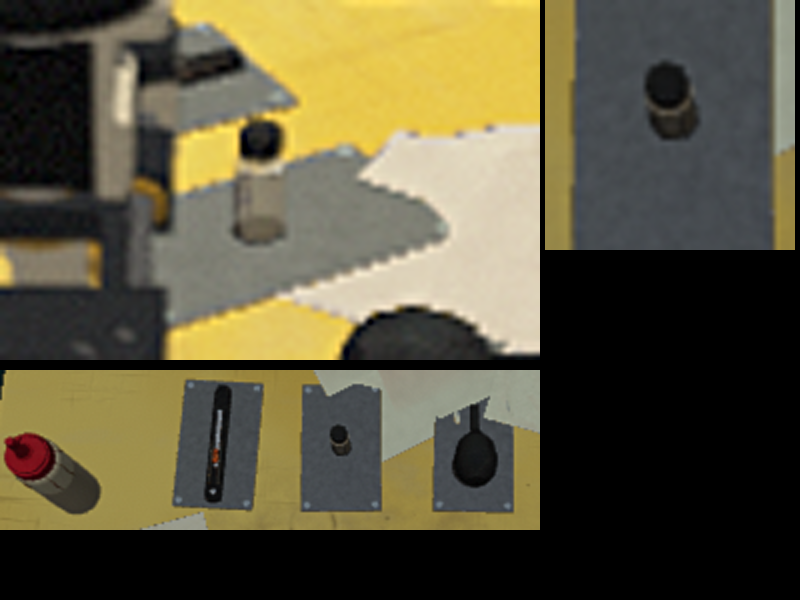

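The vial now stands with its disc fully covered: the cap is at (288.9,181.1), as expected. The blower and the cutter are unchanged, so I hand in.

```bash
python3 -c "
from cell import *
print(hand_in())"
```

```text
the job is handed in; nothing more can be done
None
```

The job is handed in: the blower, loupe, cutter and vial are each on their outline pad with nothing held, and I never went near either bottle; the vial was first set about 3 mm off its disc, so I regripped and shifted it, and the loupe pad was last viewed before the vial moves.

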